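Release the filter cartridge and stand it to rinse

ROBOT

A 6-joint arm with a two-finger parallel gripper is mounted at the origin on the work surface. World frame = base frame: x ahead of the robot, y to its left, z up, the work surface at z = 0. Lengths are in m, angles in degrees, forces in N, time in s.
With the tool pointing down it reaches from about 0.4 to 0.825 m from the base axis. Payload 7 kg.
Tool frame: the origin (TCP) lies on the centre line of the jaws, within the pads' length; the fingertips stand 11 mm ahead of it and the grasp point (between the pads) lies 8 mm behind it; z points along the fingers, y is the direction in which the jaws open and shut (so a half turn about z gives the same grasp; the last joint's range is limited). The gripper opens to 88 mm and grips with 3 to 60 N. Pads are 19 mm wide; open, the fingers measure 130 mm over their backs; the gripper's body (78 mm by 193 mm) begins 47 mm behind the grasp point.
Start: joints at [85.376, 20.546, 0.682, 0, -70.136, -16.507], TCP at [0.243, 0.63, 0.238] pointing down, gripper open.
Joint ranges: [-176.03, 176.03], [-82.01, 121.73], [-58.28, 71.71], [-173.87, 95.51], [-174.79, -0.11], [-173.66, 173.66]. Speed limits (degrees/s): [136.94, 136.94, 172.46, 180, 180, 180].

INTERFACE

Orientations are given as [roll, pitch, yaw] about the fixed x, y, z axes, in that order (R = Rz(yaw) Ry(pitch) Rx(roll)).
In Python, from plant import ctrl, cams, order gives the robot as it stands.
- The arm moves only by the tool jog_arm, never from a script. Its argument "motion" is a list of rows, each an object with "offset": the shift along the tool's x, y, z in mm, a list of three; "roll": the turn about the tool's z in rad; "hand": the finger opening in mm, from 0 to 87.6. A call has 1 to 20 rows; each row is the pose to reach, as a shift and turn from the pose commanded when the call began, along the tool's axes at that moment; what a row does not reach only later rows make up. A row lasts 1/12 s, in which the tool goes at most 41.7 mm and 7.16 degrees, less where a joint would pass 70% of its speed; a pose out of reach is approached as far as the arm can. A call with a gripper value outside its range is refused whole. The fingers move at their own pace and stop on an object; the grip force is fixed at half the most. Time passes only in rows, so rows that repeat a pose let the fingers close. It gives the time, the measured TCP pose, the force and the opening at its end, in the units of the state.
- ctrl.get_obs(): the state, without advancing time (a new reading comes with each control period).
- cams.snapshot(name): name is "scene" or "side" or "wrist"; returns a dict with "img" (420x560x3 uint8, red, green, blue), "K" (3x3 intrinsics, pixels), "cam_to_world" (4x4, takes a point from camera to world coordinates); the wrist camera has in their place "T_tool_cam" (4x4, takes a point from camera to tool coordinates, whose origin is the TCP and whose axes are the flange's). Camera axes: x right, y down, z forward; pixel columns grow to the right and rows downward; lengths in m; the calibration is good to about 2 mm. A picture is of the moment at which its call begins: read the wrist's pose just before it. There is no depth.
- order.close_job(): hands the job in, once; it reports no verdict.
The state is a dict: "clock": time; "joint_pos": joint angles; "qvel": joint speeds; "tau": joint torques, N m; "tool_pos": TCP position; "orientation": TCP orientation; "force": force on the tool from outside, world axes, zero at the start; "moment": the same for the moment, N m; "opening": finger opening in m.
Only numpy, scipy, OpenCV 4.12 (cv2) and the standard library are available. Lean on these libraries where they do the work, as an engineer would, in place of code of your own. Each camera call takes 0.05 s, during which the arm holds its last target. There are 200 camera calls.

TASK

Take the used cartridge out of the water-filter unit: take hold of its two sprung tabs, push it gently down against its spring until the tabs come unhooked and squeeze together, then draw it straight out with the tabs squeezed. Do not wrench it or ram it down. Stand it upright in the open box of the rinse stand, set down gently, let go so that the tabs spring out again, and leave the crockery and jars alone.

Things in the scene. Friction and masses are not known exactly. Their poses are not given: they have to be found in the camera images.
- unit_top (a point): Water-filter unit, fixed white plastic block 110 (x) by 140 (y) by 87 mm high, small tap on its -x side. The point: middle of its top face, centre of the mouth (49 mm along x, 54 mm along y) in which the cartridge sits; z up. Lips at y = -27 and +27 mm, each with a ridge hanging from its under-edge, hold the cartridge's hooks. Pull or push the cartridge against it with at most 30 N.
- cartridge_center (a point): Centre of the loose cartridge (0.14 to 0.3 kg), half-way up its 113 mm height; axes parallel to the unit's at the start, z up. Foot block 44 (x) by 48 (y), 36 mm high; above it a core 30 (x) by 20 (y) mm, and two upright tabs on its +y and -y sides, 26 mm wide (x), 5 mm thick, outer faces 52 mm apart (32 mm fully squeezed), top 113 mm above the foot, 52 mm above the unit.
- cartridge_grip (a point): On the cartridge's axis between the ribbed, grippy upper parts of the tabs, 99 mm above the foot (38 mm above the unit's top): where to pinch, fingers on the +y and -y sides. Squeezing or pulling alone does not free it. Pinch (20 to 40 N; the hooks are slick), press down slowly and stop when the tabs suddenly give way and the fingers close in by up to 20 mm; then lift, still pinching.
- cartridge_foot (a point): Middle of the underside of the cartridge's foot. A sprung seal pushes it up with 6 N, rising 0.35 N per mm. It must be pushed down by an unknown distance of 2 to 9 mm, different each time, before the hooks pass below the ridges; the hard stop comes only 2.5 mm after that and bears no more than 20 N.
- tab_left (a joint): Inward travel of the tab on the cartridge's +y side, m: 0 sprung out, 0.010 squeezed fully (sprung, 1.5 to 4.5 N). Its outward hook (out to 34 mm from the middle, 39 to 53 mm above the foot) lies under the unit's lip behind the ridge and lets it move in only about 1 mm until it is pushed down clear. Above 7 mm the hook clears the lip.
- tab_right (a joint): The same for the tab on the -y side: inward travel, m, 0 sprung out, 0.010 squeezed fully.
- stand_floor (a point): Rinse stand, fixed: a low open-topped white box on a foot plate 110 by 120 mm. The point: middle of the box's inner floor, 9 mm above the worktop, z up; inside 54 mm along x, 58 mm along y, walls 4 mm thick, rim 28 mm above the inner floor. The cartridge's foot goes into it and stands on the floor, its sides parallel to the box's, either way round.
- bowl: White ceramic bowl, 110 mm across, 45 mm high, loose; a bystander. Origin under its centre.
- dish: Blue ceramic bowl, 100 mm across, 40 mm high, loose; a bystander. Origin under its centre.
- spice: Spice jar, 48 mm across, 75 mm high, loose; a bystander. Origin under its centre.
- shaker: Steel salt shaker, 38 mm across, 66 mm high, loose; a bystander. Origin under its centre.

How it is judged (in metres and radians):
On the way, in this order (a step that is already met when the one before it is completed fails the run):
1. both tabs are squeezed in while the cartridge still sits in the unit (value of joint each of tab_left, tab_right above 0.0065 m and z of cartridge_foot in the frame of unit_top below -0.05 m), for 0.05 s.
2. the cartridge is drawn right out of the unit (z of cartridge_foot in the frame of unit_top above 0.005 m), for 0.05 s.
At the end, for the whole second after the job is handed in: the cartridge stands upright (within 0.1 rad) and at rest on the floor of the rinse stand's box (foot within 9 mm of the middle each way, within 4 mm of the floor in height), let go, both tabs sprung out again (under 2 mm in) (x of cartridge_foot in the frame of stand_floor between -0.009 and 0.009 m and y of cartridge_foot in the frame of stand_floor between -0.009 and 0.009 m and z of cartridge_foot in the frame of stand_floor between -0.004 and 0.004 m and angle between cartridge_foot's own z axis and vertical below 0.1 rad and value of joint each of tab_left, tab_right below 0.002 m and linear speed of cartridge below 0.02 m/s); the robot touches nothing.
It fails at once if the cartridge is wrenched or pushed against the unit with more than 30 N (contact force between cartridge and unit above 30 N).
It fails at once if the cartridge is rammed on to its hard stop with more than 20 N (contact force between cartridge and stop above 20 N).
It fails at once if the cartridge is banged down in the stand with more than 30 N (contact force between cartridge and stand above 30 N).
It fails at once if the bowl, the dish, the spice jar or the shaker is moved by more than 20 mm (distance of any of bowl, dish, spice, shaker from where it was at the start of the episode above 0.02 m).
It also fails if it takes over 58 s, if anything falls off the work surface, if the arm or the gripper's body presses on something with over 40 N, if the wrist force passes 120 N, or if a joint passes its speed limit or range.

## Working session

There is one attempt and no reset: what is moved stays moved. The work goes in short steps, Python scripts to look and compute and a tool call to move; the robot and the scene stay as the last step left them, time stands still between calls to the robot, and variables do not carry over. Pictures are saved under pics/ and viewed, about 8 in all and at most 12, crops included, and the job is handed in when it is done.

Besides the shell and the picture viewer there is one more tool, called after "Request:" as name(argument=value, ...), one argument or row to a line, values as JSON. jog_arm: Moves the arm, as the interface text tells. Its arguments: {"type":"object","properties":{"motion":{"type":"array"}},"required":["motion"]}

```bash
ls; mkdir -p pics
python3 - <<'E'
from plant import ctrl,cams
import cv2,numpy as np
o=ctrl.get_obs();print(o)
ims=[]
for n in("scene","side","wrist"):
    s=cams.snapshot(n);cv2.imwrite(f"pics/a_{n}.png",s["img"][:,:,::-1]);ims.append(s["img"][:,:,::-1])
    np.savez(f"a_{n}.npz",**s)
    print(n,s["K"].round(2).tolist(),np.round(s.get("cam_to_world",s.get("T_tool_cam")),4).tolist())
E
```

```text
pics
{'clock': 0.0, 'joint_pos': array([ 8.53760576e+01,  2.05916232e+01,  6.33173822e-01, -2.00433801e-02,
       -7.01365113e+01, -1.65076365e+01]), 'qvel': array([-0.03887141,  0.01465688,  0.10812065, -0.01510665, -0.05071975,
        0.03286368]), 'tau': array([-1.05288764e-03, -5.82715452e+01,  2.93061000e+01,  6.99717566e+00,
        6.90771107e-03, -1.56751439e-04]), 'tool_pos': array([0.24319024, 0.62915358, 0.23661624]), 'orientation': array([ 1.79903599e+02, -8.91968526e-03, -2.11383974e+01]), 'force': array([ 0.03040285, -0.60837485,  0.18445481]), 'moment': array([ 0.01672126,  0.02014974, -0.0286448 ]), 'opening': 0.08790910832179281}
scene [[431.27, 0.0, 284.0], [0.0, 431.27, 210.61], [0.0, 0.0, 1.0]] [[0.4455, 0.559, -0.6993, 1.2035], [0.8953, -0.2792, 0.3472, -0.2924], [-0.0012, -0.7808, -0.6248, 0.6446], [0.0, 0.0, 0.0, 1.0]]
side [[413.61, 0.0, 276.71], [0.0, 413.61, 211.04], [0.0, 0.0, 1.0]] [[0.7935, -0.3736, 0.4804, 0.1955], [-0.6083, -0.5069, 0.6107, -0.5477], [0.0153, -0.7768, -0.6295, 0.6636], [0.0, 0.0, 0.0, 1.0]]
wrist [[314.94, 0.0, 278.49], [0.0, 314.94, 216.98], [0.0, 0.0, 1.0]] [[0.0011, -0.9641, -0.2657, 0.0721], [1.0, 0.0012, -0.0004, 0.0002], [0.0007, -0.2657, 0.9641, -0.1472], [0.0, 0.0, 0.0, 1.0]]
```

View pics/a_scene.png

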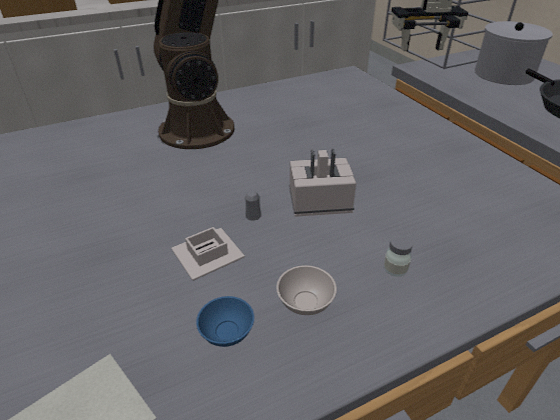

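View pics/a_side.png

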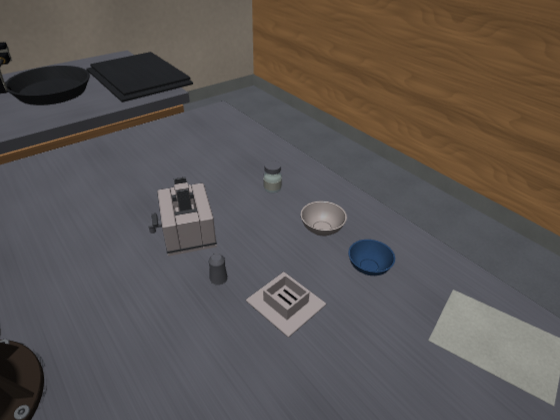

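The scene view shows the unit at about (321,180), the stand at (208,248), the shaker at (253,205), the bowls at (306,290) and (226,320), and the jar at (400,255). In the side view the unit is at (187,215) and the stand at (286,300). I'll enlarge both in both views.

Run:
```python
import cv2,numpy as np
def crop(n,c0,r0,w=80,h=60):
    im=cv2.imread(f"pics/a_{n}.png")[r0:r0+h,c0:c0+w]
    im=cv2.resize(im,None,fx=5,fy=5,interpolation=cv2.INTER_CUBIC)
    for i in range(0,w,10):
        cv2.line(im,(i*5,0),(i*5,6),(0,255,255),1);cv2.putText(im,str(c0+i),(i*5,16),0,.32,(0,255,255),1)
    for i in range(0,h,10):
        cv2.line(im,(0,i*5),(6,i*5),(0,255,255),1);cv2.putText(im,str(r0+i),(8,i*5+4),0,.32,(0,255,255),1)
    return im
a=crop("scene",282,145,80,70);b=crop("side",147,174,80,80)
c=crop("scene",168,222,80,50);d=crop("side",245,265,80,40+30)
def st(*x):return np.vstack(x)
l=st(a[:350],c[:250]);r=st(b[:],d)
r=cv2.copyMakeBorder(r,0,0,0,0,0)
cv2.imwrite("pics/b1.png",np.hstack([a,b[:350]]));cv2.imwrite("pics/b2.png",np.hstack([c,d[50:300]]))
cv2.imwrite("pics/b.png",np.vstack([np.hstack([a,b[:350]]),np.hstack([c,d[50:300]])]))
```

```text
(no output)
```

View pics/b.png

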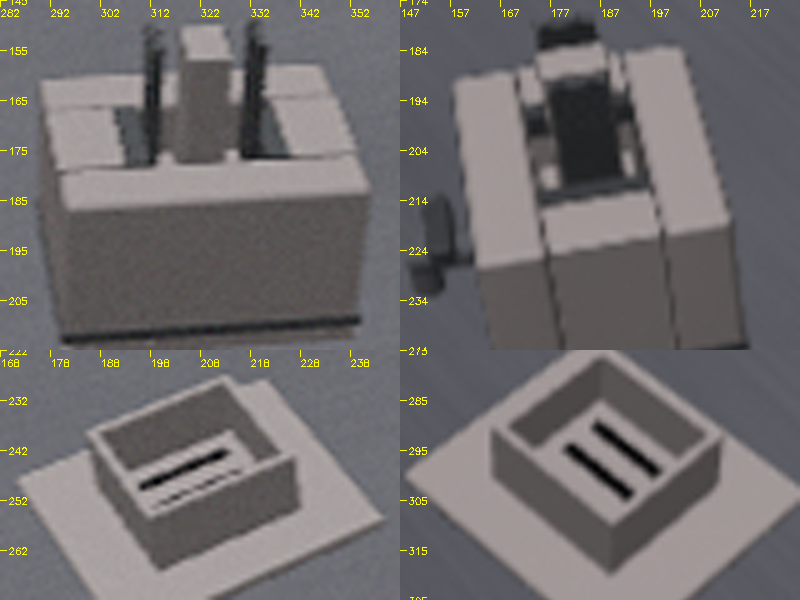

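The enlarged crops show clear corners of the unit's top and the stand's rim in both views. I'll triangulate them and fit the poses.

```bash
cat > h.py <<'E'
import numpy as np,cv2
from scipy.optimize import least_squares
S={n:dict(np.load(f"a_{n}.npz")) for n in("scene","side")}
def proj(s,P,T=None):
    T=np.linalg.inv(s["cam_to_world"] if T is None else T)
    p=(T[:3,:3]@np.asarray(P).T).T+T[:3,3]; q=(s["K"]@p.T).T; return q[:,:2]/q[:,2:]
def tri(a,b):
    Ps=[S[n]["K"]@np.linalg.inv(S[n]["cam_to_world"])[:3] for n in("scene","side")]
    X=cv2.triangulatePoints(Ps[0],Ps[1],np.array(a,float).T,np.array(b,float).T);return (X[:3]/X[3]).T
def place(v,L):
    c,s=np.cos(v[3]),np.sin(v[3]);return np.asarray(L)@np.array([[c,s,0],[-s,c,0],[0,0,1]])+v[:3]
def fit(L,obs,v0):
    L=np.array(L,float)
    f=lambda v:np.concatenate([(proj(S[n],place(v,L))-np.array(o)).ravel() for n,o in obs.items()])
    r=least_squares(f,v0,loss="soft_l1");return r.x,np.sqrt(np.mean(f(r.x)**2)),f(r.x).reshape(-1,2)
E
python3 - <<'E'
from h import *
np.set_printoptions(precision=4,suppress=True)
u=[(-.055,-.07,0),(-.055,.07,0),(.055,.07,0),(.055,-.07,0)]
us=[(290,161.6),(346.4,158.2),(356,183),(295.6,187)]
ud=[(162.6,227.6),(158,190),(203.6,183.4),(213,218.4)]
X=tri(us,ud);print(X,X.mean(0))
v,e,r=fit(u,{"scene":us,"side":ud},np.r_[X.mean(0),-.4]);print("unit",v[:3],np.degrees(v[3]),e);print(r)
# stand rim corners left(scene), top, right, front
ss=[(185.6,239),(212.4,227.4),(227.6,243.4),(200,255)]
# correspond: scene right=+y, near=+x ; side right=+x, far=+y
C={}
sd=dict(l=(263,291),t=(286,275),r=(309,292.4),f=(287.4,310))
for perm in("fltr","lfrt","ltrf"):
    X=tri(ss,[sd[k] for k in perm]);print(perm,X.tolist() if 0 else X,np.linalg.norm(np.diff(X[[0,1,2,3,0]],axis=0),axis=1))
E
```

```text
[[0.4112 0.1168 0.0824]
 [0.4611 0.2464 0.0834]
 [0.561  0.207  0.0838]
 [0.5119 0.0793 0.083 ]] [0.4863 0.1624 0.0831]
unit [0.4862 0.1626 0.0828] -20.891496042424507 0.6252825394337007
[[-0.4699 -0.0765]
 [-0.1575  0.3023]
 [ 0.439   1.2377]
 [-0.7987  0.8079]
 [-0.88   -0.3358]
 [-0.9647 -0.3755]
 [-0.0948 -0.8611]
 [ 0.4214 -0.1022]]
fltr [[ 0.5135 -0.1806  0.0338]
 [ 0.5035 -0.1177  0.0344]
 [ 0.5662 -0.1082  0.0333]
 [ 0.5738 -0.1703  0.0335]] [0.0637 0.0634 0.0625 0.0611]
lfrt [[ 0.5019 -0.1573  0.0425]
 [ 0.5174 -0.1448  0.0296]
 [ 0.5796 -0.1352  0.0298]
 [ 0.5625 -0.1469  0.0408]] [0.0237 0.063  0.0235 0.0615]
ltrf [[ 0.5019 -0.1573  0.0425]
 [ 0.5456 -0.131   0.0686]
 [ 0.5796 -0.1352  0.0298]
 [ 0.5328 -0.1596 -0.0043]] [0.0572 0.0518 0.0629 0.0561]
```

Both fits are consistent. The unit is at (0.486,0.163), yaw about −21°, and the stand is at (0.539,−0.144), yaw about 9° mod 90. Next I'll move above the unit and take a wrist view.

Request:
jog_arm(
  motion=[
    {"offset": [395,348,-13],"roll": 0,"hand": 87},
    {"offset": [395,348,-13],"roll": 0,"hand": 87},
    {"offset": [395,348,-13],"roll": 0,"hand": 87},
    {"offset": [395,348,-13],"roll": 0,"hand": 87},
    {"offset": [395,348,-13],"roll": 0,"hand": 87},
    {"offset": [395,348,-13],"roll": 0,"hand": 87},
    {"offset": [395,348,-13],"roll": 0,"hand": 87},
    {"offset": [395,348,-13],"roll": 0,"hand": 87},
    {"offset": [395,348,-13],"roll": 0,"hand": 87},
    {"offset": [395,348,-13],"roll": 0,"hand": 87},
    {"offset": [395,348,-13],"roll": 0,"hand": 87},
    {"offset": [395,348,-13],"roll": 0,"hand": 87},
    {"offset": [395,348,-13],"roll": 0,"hand": 87},
    {"offset": [395,348,-13],"roll": 0,"hand": 87},
    {"offset": [395,348,-13],"roll": 0,"hand": 87},
    {"offset": [395,348,-13],"roll": 0,"hand": 87},
    {"offset": [395,348,-13],"roll": 0,"hand": 87},
    {"offset": [395,348,-13],"roll": 0,"hand": 87},
    {"offset": [395,348,-13],"roll": 0,"hand": 87},
    {"offset": [395,348,-13],"roll": 0,"hand": 87},
  ],
)

```text
clock: 1.82
tool_pos: [0.4861, 0.1633, 0.2506]
orientation: [-180.0, 0.0, -21.1]
force: [0.2, -0.5, -0.9]
opening: 0.0867
```

```bash
cat > snap.py <<'E'
import sys
from plant import ctrl,cams
import cv2,numpy as np
from scipy.spatial.transform import Rotation as R
o=ctrl.get_obs();s=cams.snapshot("wrist")
T=np.eye(4);T[:3,:3]=R.from_euler("xyz",o["orientation"],degrees=True).as_matrix();T[:3,3]=o["tool_pos"]
s["cam_to_world"]=T@s["T_tool_cam"];np.savez(f"a_{sys.argv[1]}.npz",**s)
cv2.imwrite(f"pics/{sys.argv[1]}.png",cv2.resize(s["img"][:,:,::-1],(784,588),interpolation=cv2.INTER_CUBIC))
print(o["clock"],o["tool_pos"],o["orientation"],o["force"],o["opening"],o["joint_pos"].round(1))
E
python3 snap.py w1
```

```text
1.8167 [0.48606877 0.16334582 0.25055382] [-1.79995475e+02  1.68414625e-03 -2.10549747e+01] [ 0.2340937  -0.47729981 -0.85792744] 0.0866768170660881 [ 40.5   4.6 -18.3  -0.  -67.   28.4]
```

View pics/w1.png

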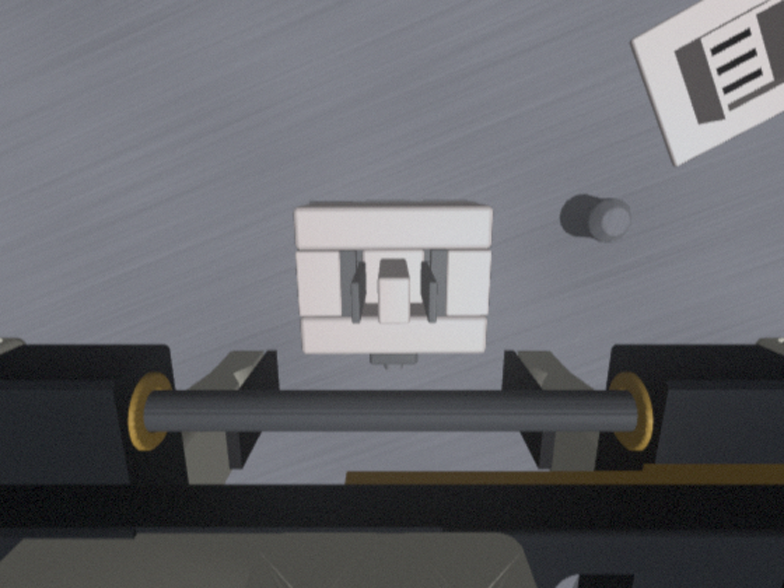

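The wrist view shows the unit's top corners at (295,207), (492,207), (486,352) and (303,353). The tab tops end at (352,321) and (437,321), centred between the fingers. One edge of the stand's plate runs from (632,42) to (677,165). I'll refine with these points.

```bash
cat >> h.py <<'E'
def addw(n): S[n]=dict(np.load(f"a_{n}.npz"))
def ray(n,px,z,sc=1.4):
    s=S[n];d=s["cam_to_world"][:3,:3]@np.linalg.solve(s["K"],[px[0]/sc,px[1]/sc,1]);c=s["cam_to_world"][:3,3]
    return c+d*(z-c[2])/d[2]
E
python3 - <<'E'
from h import *
np.set_printoptions(precision=4,suppress=True)
addw("w1")
u=[(-.055,-.07,0),(-.055,.07,0),(.055,.07,0),(.055,-.07,0)]
us=[(290,161.6),(346.4,158.2),(356,183),(295.6,187)]
ud=[(162.6,227.6),(158,190),(203.6,183.4),(213,218.4)]
w=np.array([(486,352),(303,353),(295,207),(492,207)])/1.4
for ob in({"w1":w},{"scene":us,"side":ud,"w1":w}):
    v,e,r=fit(u,ob,[.486,.1625,.085,-.365]);print("unit",v[:3],np.degrees(v[3]),e)
L=ray("w1",(352,321),.139);Rr=ray("w1",(437,321),.139);print("tabs",L,Rr,(L+Rr)/2,np.linalg.norm(L-Rr),np.degrees(np.arctan2(-(L-Rr)[0],(L-Rr)[1])))
m=(L+Rr)/2;c,s=np.cos(v[3]),np.sin(v[3]);print("axis (tab end +13mm x)",m[:2]+.013*np.array([c,s]))
a=ray("w1",(632,42),.005);b=ray("w1",(677,165),.005);print("plate edge",a,b,np.linalg.norm(a-b),np.degrees(np.arctan2((b-a)[1],(b-a)[0])))
E
```

```text
unit [0.4853 0.1604 0.0794] -20.725135074546788 0.45773886701862554
unit [0.486  0.1607 0.0829] -20.697986258222468 0.8149260068273351
tabs [0.4849 0.1887 0.139 ] [0.4662 0.1398 0.139 ] [0.4755 0.1643 0.139 ] 0.05230533999860987 -20.977934839082774
axis (tab end +13mm x) [0.4877 0.1597]
plate edge [ 0.5848 -0.0803  0.005 ] [ 0.4792 -0.0953  0.005 ] 0.10662764599257299 -171.91463483656761
```

The stand's x axis lies at about 8°, since its 110 mm plate edge runs that way. The cartridge axis is at about (0.487,0.160). I'll centre on it and go down with the fingers open around the tabs.

Request:
jog_arm(
  motion=[
    {"offset": [2,2.5,20],"roll": 0,"hand": 87},
    {"offset": [2,2.5,45],"roll": 0,"hand": 87},
    {"offset": [2,2.5,70],"roll": 0,"hand": 87},
    {"offset": [2,2.5,90],"roll": 0,"hand": 87},
    {"offset": [2,2.5,108],"roll": 0,"hand": 87},
    {"offset": [2,2.5,122],"roll": 0,"hand": 87},
    {"offset": [2,2.5,130],"roll": 0,"hand": 87},
    {"offset": [2,2.5,134],"roll": 0,"hand": 80},
    {"offset": [2,2.5,134],"roll": 0,"hand": 70},
    {"offset": [2,2.5,134],"roll": 0,"hand": 62},
    {"offset": [2,2.5,134],"roll": 0,"hand": 60},
    {"offset": [2,2.5,134],"roll": 0,"hand": 60},
  ],
)

```text
clock: 2.87
tool_pos: [0.4878, 0.1599, 0.1174]
orientation: [-179.9, -0.1, -21.1]
force: [0.6, 0.5, 0.4]
opening: 0.0617
```

```bash
python3 snap.py w2
python3 - <<'E'
from plant import cams
import cv2,numpy as np
a=cv2.imread("pics/w2.png")
f=lambda n,c,r,w,h,k:cv2.resize(cams.snapshot(n)["img"][r:r+h,c:c+w,::-1],None,fx=k,fy=k,interpolation=cv2.INTER_CUBIC)
x=f("scene",270,100,100,100,4);y=f("side",135,130,100,100,4)
w=cv2.resize(a[150:500],(800,357))[:200+157]
cv2.imwrite("pics/c.png",np.vstack([np.hstack([x,y])[100:340],w]))
E
```

```text
2.8667 [0.48775506 0.15986072 0.11744783] [-1.79923289e+02 -5.02100211e-02 -2.11260742e+01] [0.58378335 0.46137878 0.43722094] 0.06173716015294825 [ 40.1  11.9 -28.9   0.  -49.1  28.8]
```

View pics/c.png

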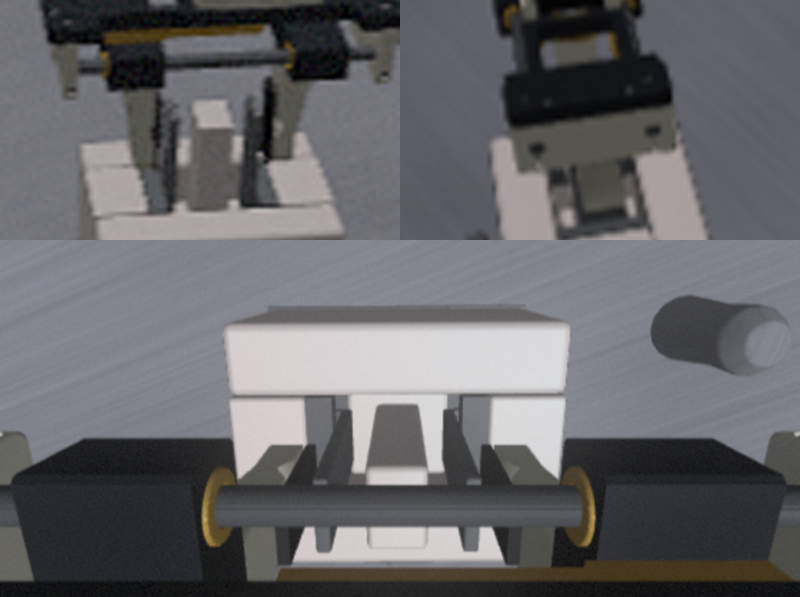

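The wrist crop shows the tabs centred between the pads, with gaps of about 16 px on the left (316,548) and 15 px on the right (480,548). I'll close gently and then pinch.

Request:
jog_arm(
  motion=[
    {"offset": [0,0,0],"roll": 0,"hand": 56},
    {"offset": [0,0,0],"roll": 0,"hand": 54},
    {"offset": [0,0,0],"roll": 0,"hand": 52},
    {"offset": [0,0,0],"roll": 0,"hand": 51},
    {"offset": [0,0,0],"roll": 0,"hand": 51},
  ],
)

```text
clock: 3.43
tool_pos: [0.4876, 0.1599, 0.1167]
orientation: [-180.0, -0.0, -21.1]
force: [0.6, 1.3, -1.3]
opening: 0.0512
```

Request:
jog_arm(
  motion=[
    {"offset": [0,0,0],"roll": 0,"hand": 48},
    {"offset": [0,0,0],"roll": 0,"hand": 40},
    {"offset": [0,0,0],"roll": 0,"hand": 25},
    {"offset": [0,0,0],"roll": 0,"hand": 25},
    {"offset": [0,0,0],"roll": 0,"hand": 25},
  ],
)

```text
clock: 3.85
tool_pos: [0.4878, 0.1603, 0.1167]
orientation: [-179.9, -0.0, -21.1]
force: [2.0, 5.8, -1.4]
opening: 0.0491
```

The hooks hold at 49 mm, as they should. I'll press down 2 mm, nudging sideways slightly to relieve the side force.

Request:
jog_arm(
  motion=[
    {"offset": [0,-0.2,0.4],"roll": 0,"hand": 25},
    {"offset": [0,-0.4,0.8],"roll": 0,"hand": 25},
    {"offset": [0,-0.4,1.2],"roll": 0,"hand": 25},
    {"offset": [0,-0.4,1.6],"roll": 0,"hand": 25},
    {"offset": [0,-0.4,2.0],"roll": 0,"hand": 25},
    {"offset": [0,-0.4,2.0],"roll": 0,"hand": 25},
  ],
)

```text
clock: 4.35
tool_pos: [0.488, 0.1602, 0.1154]
orientation: [-179.9, -0.1, -21.1]
force: [-0.2, 2.9, 4.7]
opening: 0.0487
```

Request:
jog_arm(
  motion=[
    {"offset": [0,-0.2,0.4],"roll": 0,"hand": 25},
    {"offset": [0,-0.2,0.8],"roll": 0,"hand": 25},
    {"offset": [0,-0.2,1.2],"roll": 0,"hand": 25},
    {"offset": [0,-0.2,1.5],"roll": 0,"hand": 25},
    {"offset": [0,-0.2,1.5],"roll": 0,"hand": 25},
    {"offset": [0,-0.2,1.5],"roll": 0,"hand": 25},
  ],
)

```text
clock: 4.85
tool_pos: [0.4923, 0.1653, 0.1156]
orientation: [-179.3, -0.4, -21.1]
force: [8.3, 24.0, 2.5]
opening: 0.0333
```

```bash
python3 snap.py w3;python3 snap.py w4
python3 - <<'E'
from plant import cams
import cv2,numpy as np
a=cv2.imread("pics/w4.png")
f=lambda n,c,r,w,h,k:cv2.resize(cams.snapshot(n)["img"][r:r+h,c:c+w,::-1],None,fx=k,fy=k,interpolation=cv2.INTER_CUBIC)
x=f("scene",270,100,100,100,4);y=f("side",135,130,100,100,4)
w=cv2.resize(a[150:500],(800,357))[:200+157]
cv2.imwrite("pics/d.png",np.vstack([np.hstack([x,y])[100:340],w]))
E
python3 -c "
from plant import ctrl;o=ctrl.get_obs();print(o['tool_pos'],o['orientation'],o['force'],o['opening'],o['qvel'])"
```

```text
4.85 [0.49232986 0.16525446 0.11556335] [-179.273446    -0.3771209  -21.0712568] [ 8.33708486 24.01438581  2.47085681] 0.03325527849625716 [ 40.2  12.2 -28.8  -0.  -48.2  28.7]
4.9 [0.49331732 0.16656135 0.11605674] [-179.11739845   -0.44593605  -21.04884158] [ 5.93070741 26.18157355 -2.65673219] 0.029367464197604345 [ 40.2  12.2 -28.7  -0.  -48.1  28.7]
[0.49321156 0.16686835 0.11606503] [-179.11896642   -0.43101271  -21.03535211] [ 7.00495111 20.79775394  0.4836557 ] 0.02969884256946499 [ 0.02653115  0.03637278  0.00733643  0.09528559 -0.07932785 -0.02250451]
```

View pics/d.png

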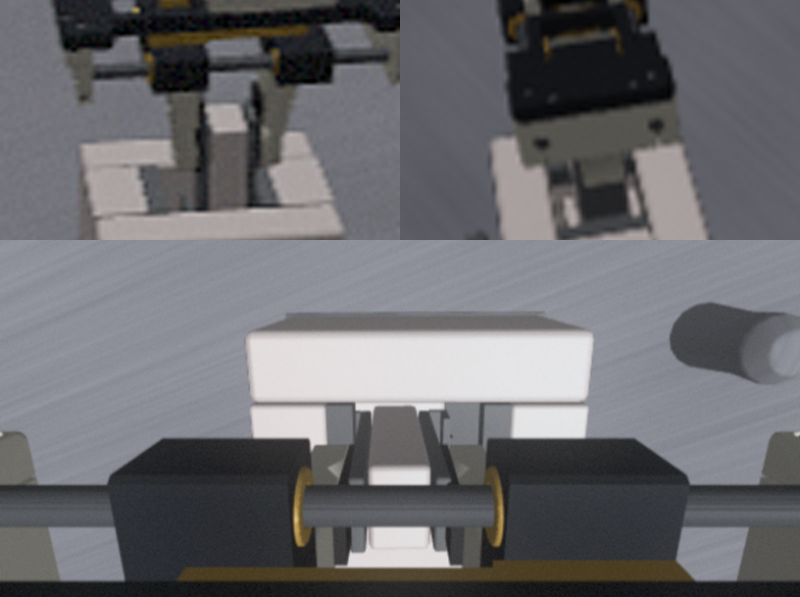

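The −y tab let go first. Its squeeze pushed the grip about 8 mm toward +y, where the other hook still catches, so there is a 20–26 N side load. I'll take that load off first by commanding the tool toward where it already is.

Request:
jog_arm(
  motion=[
    {"offset": [0,-1.5,0],"roll": 0,"hand": 25},
    {"offset": [0,-3,0],"roll": 0,"hand": 25},
    {"offset": [0,-4.5,0],"roll": 0,"hand": 25},
    {"offset": [0,-5.5,0],"roll": 0,"hand": 25},
    {"offset": [0,-5.5,0],"roll": 0,"hand": 25},
  ],
)

```text
clock: 5.47
tool_pos: [0.4927, 0.1682, 0.1151]
orientation: [-179.6, -0.3, -21.0]
force: [4.2, 8.7, 5.0]
opening: 0.0286
```

Request:
jog_arm(
  motion=[
    {"offset": [0,-0.5,0.3],"roll": 0,"hand": 25},
    {"offset": [0,-1,0.6],"roll": 0,"hand": 25},
    {"offset": [0,-1,0.9],"roll": 0,"hand": 25},
    {"offset": [0,-1,1.2],"roll": 0,"hand": 25},
    {"offset": [0,-1,1.2],"roll": 0,"hand": 25},
  ],
)

```text
clock: 5.88
tool_pos: [0.4927, 0.1683, 0.1137]
orientation: [-179.7, -0.2, -21.1]
force: [5.3, 6.1, 4.1]
opening: 0.0283
```

Request:
jog_arm(
  motion=[
    {"offset": [0,0,0.3],"roll": 0,"hand": 25},
    {"offset": [0,0,0.6],"roll": 0,"hand": 25},
    {"offset": [0,0,0.9],"roll": 0,"hand": 25},
    {"offset": [0,0,1.2],"roll": 0,"hand": 25},
    {"offset": [0,0,1.2],"roll": 0,"hand": 25},
  ],
)

```text
clock: 6.3
tool_pos: [0.4909, 0.1666, 0.1115]
orientation: [-179.9, -0.1, -21.1]
force: [2.0, 2.6, 8.1]
opening: 0.0279
```

The side force has dropped to about 3 N and the tool has come to its command, so the second hook appears to be free. I'll move back toward the mouth's centre gently.

Request:
jog_arm(
  motion=[
    {"offset": [0,1,0],"roll": 0,"hand": 25},
    {"offset": [0,2,0],"roll": 0,"hand": 25},
    {"offset": [0,3,0],"roll": 0,"hand": 25},
    {"offset": [0,3,0],"roll": 0,"hand": 25},
  ],
)

```text
clock: 6.63
tool_pos: [0.4898, 0.164, 0.1116]
orientation: [-179.9, -0.1, -21.1]
force: [1.8, 4.2, 6.6]
opening: 0.0282
```

```bash
python3 snap.py w5
python3 - <<'E'
from plant import cams
import cv2,numpy as np
a=cv2.imread("pics/w5.png")
f=lambda n,c,r,w,h,k:cv2.resize(cams.snapshot(n)["img"][r:r+h,c:c+w,::-1],None,fx=k,fy=k,interpolation=cv2.INTER_CUBIC)
x=f("scene",285,115,70,70,5.7143);y=f("side",150,150,70,70,5.7143)
cv2.imwrite("pics/e.png",np.vstack([np.hstack([x,y])[50:340],a[200:500,:].copy() if 0 else cv2.resize(a[200:500],(800,306))]))
E
```

```text
6.6333 [0.48977417 0.16399553 0.11162385] [-1.79875586e+02 -9.56051333e-02 -2.11088122e+01] [1.84440969 4.23450852 6.62397972] 0.028182642183558267 [ 40.3  12.6 -28.9   0.  -48.3  28.5]
```

View pics/e.png

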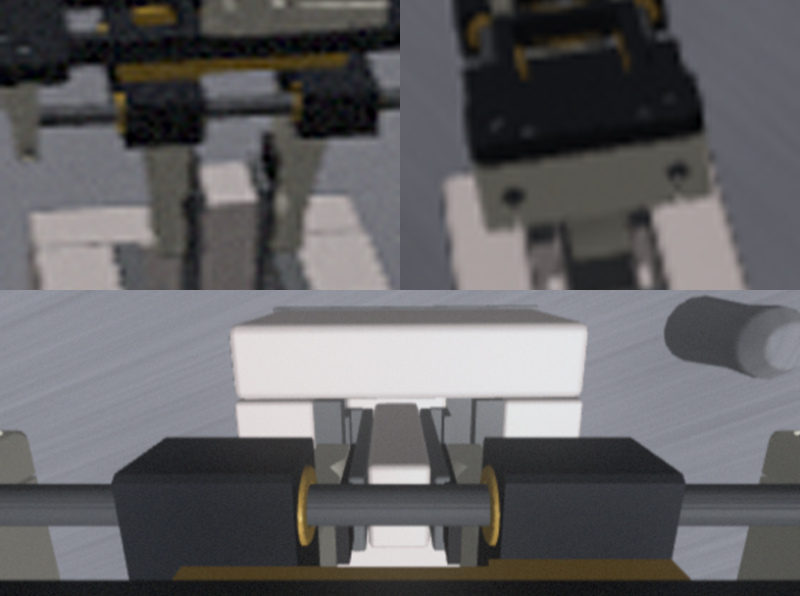

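Both tabs now lie against the core, between (350,540) and (450,540), and the cartridge follows freely with little force. I'll finish centring and start lifting slowly.

Request:
jog_arm(
  motion=[
    {"offset": [0,1,0],"roll": 0,"hand": 25},
    {"offset": [0,2,0],"roll": 0,"hand": 25},
    {"offset": [0,3,0],"roll": 0,"hand": 25},
    {"offset": [0,3.5,0],"roll": 0,"hand": 25},
    {"offset": [0,3.5,-1],"roll": 0,"hand": 25},
    {"offset": [0,3.5,-2],"roll": 0,"hand": 25},
    {"offset": [0,3.5,-3],"roll": 0,"hand": 25},
    {"offset": [0,3.5,-3],"roll": 0,"hand": 25},
  ],
)

```text
clock: 7.45
tool_pos: [0.4876, 0.16, 0.1139]
orientation: [-180.0, -0.0, -21.1]
force: [2.7, 2.1, 4.4]
opening: 0.0279
```

Request:
jog_arm(
  motion=[
    {"offset": [0,0,-1],"roll": 0,"hand": 25},
    {"offset": [0,0,-2],"roll": 0,"hand": 25},
    {"offset": [0,0,-3],"roll": 0,"hand": 25},
    {"offset": [0,0,-4],"roll": 0,"hand": 25},
    {"offset": [0,0,-5],"roll": 0,"hand": 25},
    {"offset": [0,0,-6],"roll": 0,"hand": 25},
    {"offset": [0,0,-6],"roll": 0,"hand": 25},
  ],
)

```text
clock: 8.03
tool_pos: [0.4872, 0.1598, 0.1196]
orientation: [180.0, 0.0, -21.1]
force: [1.6, 0.1, 2.2]
opening: 0.0283
```

Request:
jog_arm(
  motion=[
    {"offset": [0,0,-1.5],"roll": 0,"hand": 25},
    {"offset": [0,0,-3],"roll": 0,"hand": 25},
    {"offset": [0,0,-4.5],"roll": 0,"hand": 25},
    {"offset": [0,0,-6],"roll": 0,"hand": 25},
    {"offset": [0,0,-8],"roll": 0,"hand": 25},
    {"offset": [0,0,-10],"roll": 0,"hand": 25},
    {"offset": [0,0,-12],"roll": 0,"hand": 25},
    {"offset": [0,0,-12],"roll": 0,"hand": 25},
  ],
)

```text
clock: 8.7
tool_pos: [0.4877, 0.1602, 0.1321]
orientation: [-180.0, -0.0, -21.1]
force: [0.1, 0.4, -2.1]
opening: 0.0278
```

The tool now carries the cartridge's weight (−2 N) with no snagging. I'll draw it right out.

Request:
jog_arm(
  motion=[
    {"offset": [0,0,-4],"roll": 0,"hand": 25},
    {"offset": [0,0,-9],"roll": 0,"hand": 25},
    {"offset": [0,0,-14],"roll": 0,"hand": 25},
    {"offset": [0,0,-19],"roll": 0,"hand": 25},
    {"offset": [0,0,-24],"roll": 0,"hand": 25},
    {"offset": [0,0,-29],"roll": 0,"hand": 25},
    {"offset": [0,0,-34],"roll": 0,"hand": 25},
    {"offset": [0,0,-40],"roll": 0,"hand": 25},
    {"offset": [0,0,-46],"roll": 0,"hand": 25},
    {"offset": [0,0,-52],"roll": 0,"hand": 25},
    {"offset": [0,0,-58],"roll": 0,"hand": 25},
    {"offset": [0,0,-64],"roll": 0,"hand": 25},
    {"offset": [0,0,-72],"roll": 0,"hand": 25},
    {"offset": [0,0,-80],"roll": 0,"hand": 25},
    {"offset": [0,0,-88],"roll": 0,"hand": 25},
    {"offset": [0,0,-92],"roll": 0,"hand": 25},
    {"offset": [0,0,-92],"roll": 0,"hand": 25},
  ],
)

```text
clock: 10.12
tool_pos: [0.4881, 0.1605, 0.225]
orientation: [-179.9, -0.1, -21.1]
force: [-0.1, 0.4, -2.7]
opening: 0.0282
```

Run:
```python
from plant import cams
import cv2,numpy as np
f=lambda n,c,r,w,h,k:cv2.resize(cams.snapshot(n)["img"][r:r+h,c:c+w,::-1],None,fx=k,fy=k,interpolation=cv2.INTER_CUBIC)
x=f("scene",270,60,100,140,4);y=f("side",135,90,100,140,4)
cv2.imwrite("pics/f.png",np.hstack([x,y]))
```

```text
(no output)
```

View pics/f.png

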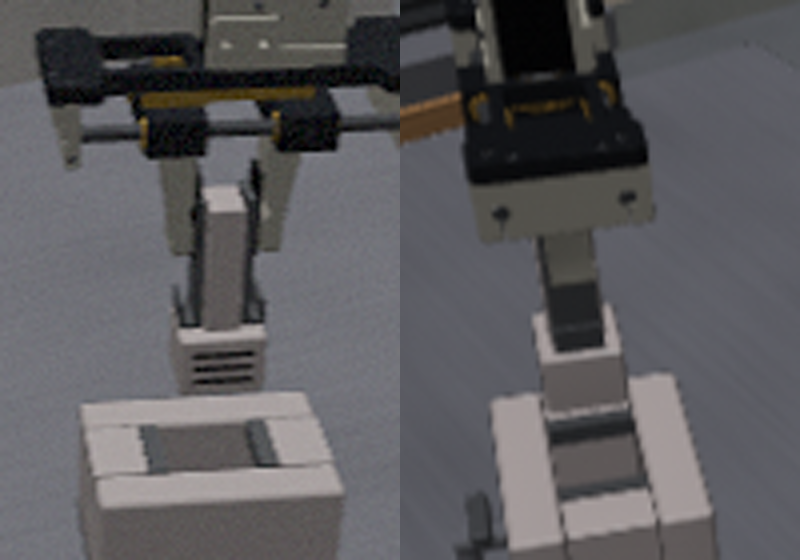

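The cartridge hangs upright, clear of the unit, with its hooks squeezed in. I'll carry it to just short of the stand so the wrist camera can see the box.

Request:
jog_arm(
  motion=[
    {"offset": [2,9,0],"roll": -0.02,"hand": 25},
    {"offset": [6,27,0],"roll": -0.05,"hand": 25},
    {"offset": [11,50,0],"roll": -0.09,"hand": 25},
    {"offset": [17,75,0],"roll": -0.13,"hand": 25},
    {"offset": [23,101,0],"roll": -0.17,"hand": 25},
    {"offset": [29,128,0],"roll": -0.21,"hand": 25},
    {"offset": [35,155,0],"roll": -0.25,"hand": 25},
    {"offset": [41,182,0],"roll": -0.29,"hand": 25},
    {"offset": [47,209,0],"roll": -0.33,"hand": 25},
    {"offset": [53,236,0],"roll": -0.38,"hand": 25},
    {"offset": [58,262,0],"roll": -0.43,"hand": 25},
    {"offset": [63,284,0],"roll": -0.47,"hand": 25},
    {"offset": [67,301,0],"roll": -0.5,"hand": 25},
    {"offset": [69,311,0],"roll": -0.515,"hand": 25},
    {"offset": [70,315,0],"roll": -0.518,"hand": 25},
    {"offset": [70,315,0],"roll": -0.518,"hand": 25},
    {"offset": [70,315,0],"roll": -0.518,"hand": 25},
  ],
)

```text
clock: 11.63
tool_pos: [0.4392, -0.1588, 0.2234]
orientation: [-180.0, 0.0, 8.5]
force: [-0.8, -0.5, -2.3]
opening: 0.028
```

```bash
python3 snap.py w6
python3 - <<'E'
from h import *
np.set_printoptions(precision=4,suppress=True)
# held cartridge at lift pose: foot bottom corners
a=[(315.5,157.5),(335.5,157)];b=[(171.25,192),(192,191.25)]
print("common corner",tri([a[0]],[b[1]]))
L=np.array([(.022,-.024,0),(.022,.024,0)]);M=np.array([(-.022,-.024,0),(.022,-.024,0)])
y=np.radians(-21.1)
f=lambda v:np.concatenate([(proj(S["scene"],place(np.r_[v,y],L))-a).ravel(),(proj(S["side"],place(np.r_[v,y],M))-b).ravel()])
r=least_squares(f,[.488,.16,.13]);print("foot",r.x,"rms",np.sqrt(np.mean(r.fun**2)))
E
```

```text
11.6333 [ 0.43915933 -0.15876738  0.22335494] [-1.79988134e+02  2.64453987e-02  8.48755777e+00] [-0.76508725 -0.49504704 -2.34686391] 0.02798444268507245 [  4.4   1.2 -25.7  -0.  -63.1  94.1]
common corner [[0.4959 0.1355 0.1329]]
foot [0.4847 0.1647 0.1344] rms 0.9460869033595318
```

View pics/w6.png

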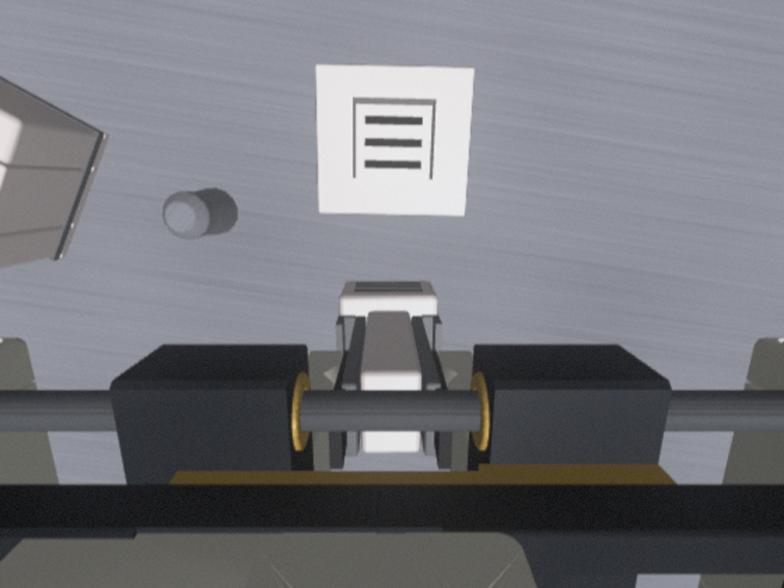

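The wrist view shows the stand's plate corners at (316,65), (474,69), (465,215) and (319,213), with the middle slit at (393,142). The held foot's lower front edge runs from (345,282) to (433,282). I'll measure both from this one picture.

Run:
```python
from h import *
np.set_printoptions(precision=4,suppress=True)
addw("w6")
P=[ray("w6",p,.004) for p in[(316,65),(474,69),(465,215),(319,213)]];P=np.array(P)
d=np.diff(P[[0,1,2,3,0]],axis=0)
print("plate c",P.mean(0),"sides",np.linalg.norm(d,axis=1),"yaws",[np.degrees(np.arctan2(-v[0],v[1]))for v in(-d[0],d[2])],[np.degrees(np.arctan2(v[1],v[0]))for v in(-d[1],d[3])])
print("slit",ray("w6",(393,142),.009))
I=np.array([ray("w6",p,.037) for p in[(354,98),(436,98)]]);print("rim far inner",I,I.mean(0),np.linalg.norm(I[0]-I[1]))
I=np.array([ray("w6",p,.009) for p in[(354,98),(436,98)]]);print("floor far",I.mean(0),np.linalg.norm(I[0]-I[1]))
t=np.array([.43916,-.15877]);c,s=np.cos(np.radians(8.49)),np.sin(np.radians(8.49));B=np.array([[c,s],[s,-c]])  # rows tool x,y
for z,ps in((.2234-.091,[(345,282),(433,282)]),(.2234-.055,[(340,297),(438,297)])):
    F=np.array([ray("w6",p,z) for p in ps]);print("foot edge in tool",(B@(F[:,:2]-t).T).T)
for q in(P.mean(0),ray("w6",(393,142),.009)):print("to stand in tool mm",1e3*B@(q[:2]-t))
```

```text
plate c [ 0.5397 -0.1468  0.004 ] sides [0.1187 0.1079 0.1192 0.109 ] yaws [np.float64(7.22664337467292), np.float64(7.784046053180944)] [np.float64(7.551229634186635), np.float64(7.285816840713893)]
slit [ 0.5404 -0.1463  0.009 ]
rim far inner [[ 0.5625 -0.1153  0.037 ]
 [ 0.571  -0.1717  0.037 ]] [ 0.5668 -0.1435  0.037 ] 0.05700579876161914
floor far [ 0.5715 -0.1431  0.009 ] 0.06179162182621587
foot edge in tool [[ 0.0188 -0.0244]
 [ 0.0189  0.0242]]
foot edge in tool [[ 0.0196 -0.0232]
 [ 0.0196  0.0232]]
to stand in tool mm [101.2112   2.9973]
to stand in tool mm [101.953    2.5837]
```

The stand centre is at (0.540,−0.1465), yaw 7.5°, and the foot sits about 3 mm behind the TCP in tool x. I'll move over the box and stop just above the rim.

Request:
jog_arm(
  motion=[
    {"offset": [8,0,0],"roll": 0,"hand": 25},
    {"offset": [22,1,0],"roll": 0.005,"hand": 25},
    {"offset": [40,1,0],"roll": 0.01,"hand": 25},
    {"offset": [58,2,0],"roll": 0.017,"hand": 25},
    {"offset": [76,3,0],"roll": 0.017,"hand": 25},
    {"offset": [91,3,0],"roll": 0.017,"hand": 25},
    {"offset": [100,3,3],"roll": 0.017,"hand": 25},
    {"offset": [104,3,10],"roll": 0.017,"hand": 25},
    {"offset": [104,3,22],"roll": 0.017,"hand": 25},
    {"offset": [104,3,36],"roll": 0.017,"hand": 25},
    {"offset": [104,3,50],"roll": 0.017,"hand": 25},
    {"offset": [104,3,63],"roll": 0.017,"hand": 25},
    {"offset": [104,3,73],"roll": 0.017,"hand": 25},
    {"offset": [104,3,79],"roll": 0.017,"hand": 25},
    {"offset": [104,3,80],"roll": 0.017,"hand": 25},
    {"offset": [104,3,80],"roll": 0.017,"hand": 25},
  ],
)

```text
clock: 13.02
tool_pos: [0.5425, -0.1464, 0.1435]
orientation: [180.0, 0.0, 7.6]
force: [-0.2, 0.1, -1.9]
opening: 0.0278
```

```bash
python3 snap.py w7
python3 - <<'E'
from plant import cams
import cv2,numpy as np
f=lambda n,c,r,w,h,k:cv2.resize(cams.snapshot(n)["img"][r:r+h,c:c+w,::-1],None,fx=k,fy=k,interpolation=cv2.INTER_CUBIC)
x=f("scene",165,190,80,75,5);y=f("side",245,250,80,75,5)
w=cv2.imread("pics/w7.png")[240:460,200:585];w=cv2.resize(w,(385,220))
w=np.hstack([w,np.zeros((220,415,3),np.uint8)])
cv2.imwrite("pics/g.png",np.vstack([np.hstack([x,y]),w]))
E
```

```text
13.0167 [ 0.54251102 -0.14644955  0.14348835] [1.79993094e+02 3.08106530e-02 7.58319906e+00] [-0.24797315  0.07779831 -1.9184832 ] 0.02782968504063981 [  4.9  14.6 -21.1   0.  -54.3  92.7]
```

View pics/g.png

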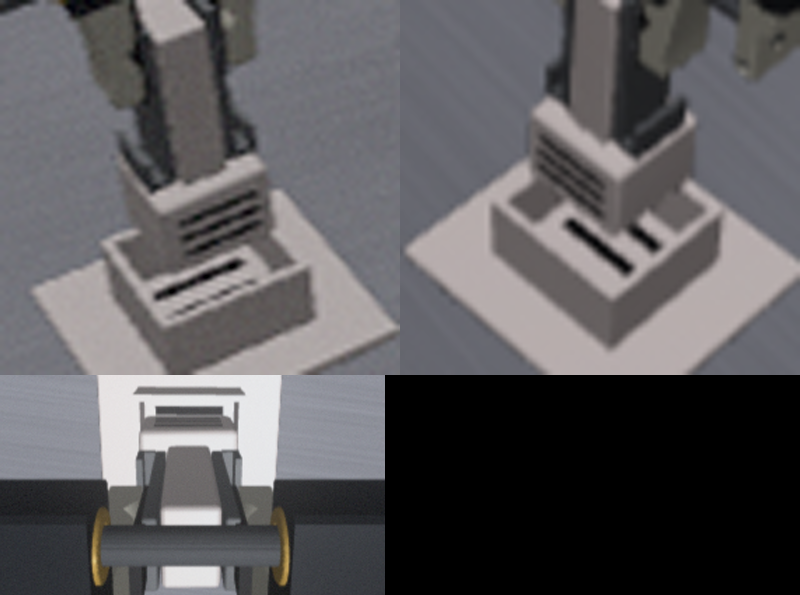

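The foot hangs square and centred over the box in all three views. I'll lower it in.

Request:
jog_arm(
  motion=[
    {"offset": [0,0,3],"roll": 0,"hand": 25},
    {"offset": [0,0,8],"roll": 0,"hand": 25},
    {"offset": [0,0,13],"roll": 0,"hand": 25},
    {"offset": [0,0,18],"roll": 0,"hand": 25},
    {"offset": [0,0,23],"roll": 0,"hand": 25},
    {"offset": [0,0,28],"roll": 0,"hand": 25},
    {"offset": [0,0,32],"roll": 0,"hand": 25},
    {"offset": [0,0,35],"roll": 0,"hand": 25},
    {"offset": [0,0,37],"roll": 0,"hand": 25},
    {"offset": [0,0,38],"roll": 0,"hand": 25},
    {"offset": [0,0,38],"roll": 0,"hand": 25},
  ],
)

```text
clock: 14.08
tool_pos: [0.5425, -0.1465, 0.1055]
orientation: [180.0, 0.0, 7.6]
force: [0.7, 0.0, -2.8]
opening: 0.0278
```

Request:
jog_arm(
  motion=[
    {"offset": [0,0,0.5],"roll": 0,"hand": 25},
    {"offset": [0,0,1],"roll": 0,"hand": 25},
    {"offset": [0,0,1.5],"roll": 0,"hand": 25},
    {"offset": [0,0,2],"roll": 0,"hand": 25},
    {"offset": [0,0,2.5],"roll": 0,"hand": 25},
    {"offset": [0,0,3],"roll": 0,"hand": 25},
    {"offset": [0,0,3],"roll": 0,"hand": 25},
  ],
)

```text
clock: 14.67
tool_pos: [0.5425, -0.1465, 0.1026]
orientation: [-180.0, 0.0, 7.6]
force: [0.8, 1.2, -2.7]
opening: 0.028
```

Request:
jog_arm(
  motion=[
    {"offset": [0,0,0.5],"roll": 0,"hand": 25},
    {"offset": [0,0,1],"roll": 0,"hand": 25},
    {"offset": [0,0,1.5],"roll": 0,"hand": 25},
    {"offset": [0,0,2],"roll": 0,"hand": 25},
    {"offset": [0,0,2],"roll": 0,"hand": 25},
  ],
)

```text
clock: 15.08
tool_pos: [0.5426, -0.1465, 0.1007]
orientation: [180.0, 0.0, 7.6]
force: [-0.0, -0.2, -2.4]
opening: 0.028
```

Request:
jog_arm(
  motion=[
    {"offset": [0,0,0.4],"roll": 0,"hand": 25},
    {"offset": [0,0,0.8],"roll": 0,"hand": 25},
    {"offset": [0,0,1.2],"roll": 0,"hand": 25},
    {"offset": [0,0,1.2],"roll": 0,"hand": 25},
  ],
)

```text
clock: 15.42
tool_pos: [0.5427, -0.1465, 0.1005]
orientation: [180.0, -0.0, 7.6]
force: [-3.5, 2.4, 7.3]
opening: 0.0283
```

The foot touches down at TCP z 0.1005, which puts it at about 9 mm, on the floor. I'll ease off and open slowly.

Request:
jog_arm(
  motion=[
    {"offset": [0,0,-0.5],"roll": 0,"hand": 25},
    {"offset": [0,0,-0.8],"roll": 0,"hand": 30},
    {"offset": [0,0,-0.8],"roll": 0,"hand": 34},
    {"offset": [0,0,-0.8],"roll": 0,"hand": 38},
    {"offset": [0,0,-0.8],"roll": 0,"hand": 42},
    {"offset": [0,0,-0.8],"roll": 0,"hand": 46},
    {"offset": [0,0,-0.8],"roll": 0,"hand": 50},
    {"offset": [0,0,-0.8],"roll": 0,"hand": 54},
    {"offset": [0,0,-0.8],"roll": 0,"hand": 60},
    {"offset": [0,0,-0.8],"roll": 0,"hand": 68},
    {"offset": [0,0,-0.8],"roll": 0,"hand": 76},
    {"offset": [0,0,-0.8],"roll": 0,"hand": 80},
    {"offset": [0,0,-0.8],"roll": 0,"hand": 80},
  ],
)

```text
clock: 16.5
tool_pos: [0.5426, -0.1465, 0.1003]
orientation: [180.0, -0.0, 7.6]
force: [-0.0, -0.2, 0.9]
opening: 0.0781
```

Request:
jog_arm(
  motion=[
    {"offset": [0,0,-4],"roll": 0,"hand": 80},
    {"offset": [0,0,-10],"roll": 0,"hand": 80},
    {"offset": [0,0,-20],"roll": 0,"hand": 80},
    {"offset": [0,0,-32],"roll": 0,"hand": 80},
    {"offset": [0,0,-46],"roll": 0,"hand": 80},
    {"offset": [0,0,-62],"roll": 0,"hand": 80},
    {"offset": [0,0,-80],"roll": 0,"hand": 80},
    {"offset": [0,0,-98],"roll": 0,"hand": 80},
    {"offset": [0,0,-112],"roll": 0,"hand": 80},
    {"offset": [0,0,-120],"roll": 0,"hand": 80},
    {"offset": [0,0,-120],"roll": 0,"hand": 80},
    {"offset": [0,0,-120],"roll": 0,"hand": 80},
  ],
)

```text
clock: 17.5
tool_pos: [0.5425, -0.1464, 0.2206]
orientation: [-180.0, -0.1, 7.6]
force: [-0.7, -0.3, 0.4]
opening: 0.0802
```

```bash
python3 snap.py w8
python3 - <<'E'
from plant import cams
import cv2,numpy as np
sc=cams.snapshot("scene")["img"][:,:,::-1];sd=cams.snapshot("side")["img"][:,:,::-1]
r=lambda a,k:cv2.resize(a,None,fx=k,fy=k,interpolation=cv2.INTER_CUBIC)
x=r(sc[185:265,165:245],5)[:400];y=r(sd[235:315,245:325],5)
w=cv2.resize(sc[130:350,150:430],(254,200));v=cv2.resize(sd[150:320,140:420],(254,200));ww=cv2.resize(cv2.imread("pics/w8.png")[150:480,200:600],(292,200))
cv2.imwrite("pics/h.png",np.vstack([np.hstack([x,y]),np.hstack([w,v,ww])]))
E
```

```text
17.5 [ 0.54250188 -0.14635333  0.22059919] [-1.79986051e+02 -5.54566582e-02  7.56807111e+00] [-0.67662823 -0.2830703   0.38434739] 0.08022699868800538 [  4.8  10.6 -15.3  -0.  -64.1  92.7]
```

View pics/h.png

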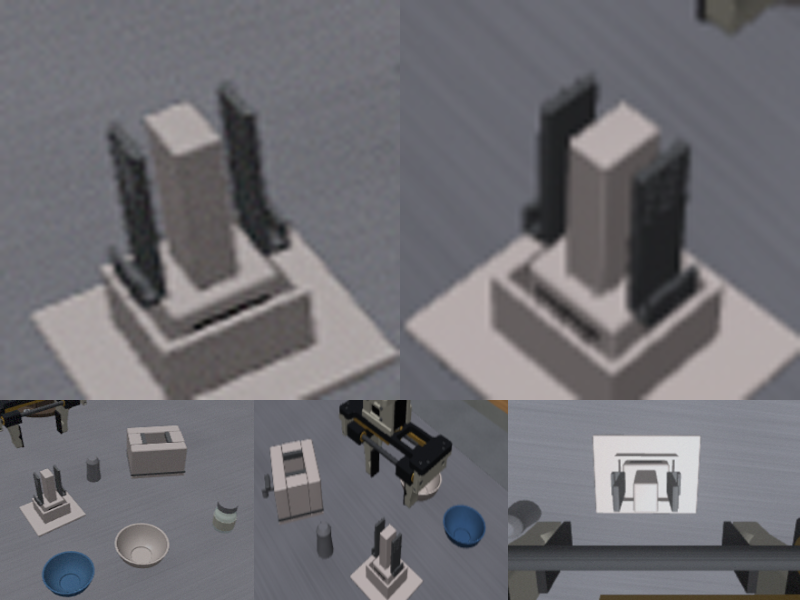

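The cartridge stands upright in the box with both tabs sprung out. The gripper is well clear, and the bowls, jar and shaker stand where they were. I'm handing the job in.

```bash
python3 -c "
from plant import order;print(order.close_job())"
```

```text
the job is handed in; nothing more can be done
None
```

The cartridge is out of the filter unit and standing in the rinse stand's box. I handed the job in at about 17.6 s of the 58 s allowed; no verdict was reported.

**What I did:** I found the unit and the stand with the cameras, pinched the tabs and pressed down in small steps until they gave way. I then drew the cartridge straight out, set it down with a force reading of about 8 N, opened the fingers slowly and backed off upward.

**What went wrong:** The hook on the −y side let go before the other one. That pushed the grip about 8 mm toward +y, and the side force at the wrist read up to about 27 N. That is close to the 30 N limit. I could not measure the contact force itself, only the wrist force at the moments I read it, so a brief higher peak is possible. I took off the side load, pressed about 2 mm further until the second hook came free, re-centred and lifted without snagging.

**Last checks:**
- **Cartridge:** In the final pictures it stands upright inside the box with both tabs sprung out. The floor contact height matched the expected 9 mm.
- **Robot:** It is about 12 cm above the stand, touching nothing.
- **Crockery and jars:** The bowl, dish, spice jar and shaker look unmoved. I judged this by eye and did not measure it.
- **Disagreement:** Heights from the two fixed cameras read 3–4 mm low against the stated sizes. I therefore found the touchdown by feeling for contact.

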